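# Slide the door plate out over the end of the riser

### The arm

A 6-joint arm with a two-finger parallel gripper is mounted at the origin on the work surface; the furniture and walls round the work are solid. World frame = base frame: x ahead of the robot, y to its left, z up, the work surface at z = 0. Lengths are in mm, angles in rad, forces in N, time in s.
With the tool pointing down it reaches from about 375 to 825 mm from the base axis. Payload 5.5 kg.
Tool frame: the origin (TCP) lies midway between the tips of the shut fingers; the grasp point (between the pads) lies 19 mm behind it; z points along the fingers, y is the line along which they close (so a half turn about z gives the same grasp; the last joint's range is limited). The gripper opens to 85 mm and grips with 20 to 120 N. Pads are 22 mm wide; open, the fingers measure 114 mm over their backs; the gripper's body (76 mm by 85 mm) begins 54 mm behind the grasp point. The pads swing forward as they close: fully open they stand 13 mm farther back than shut.
Start: joints at [-1.231, 0.314, -0.047, 1.21, 0, 1.571], TCP at [199.976, -565.689, 231.299] pointing down, gripper open.
Joint ranges: [-2.67, 2.67], [-0.69, 1.73], [-1.03, 1.25], [-2.08, 2.16], [-1.42, 1.45], [-3.14, 3.14]. Speed limits (rad/s): [2.39, 2.39, 3.01, 3.14, 3.14, 3.14].

### API

Orientations are given as a unit quaternion [w, x, y, z].
In Python, from station import get_obs, vision, ticket gives the robot as it stands.
- The arm moves only by the tool move_arm, never from a script. Its argument "targets" is a list of rows, each an object with "rotation": the turn, a rotation vector about the tool's x, y, z in rad, a list of three; "linear": the shift along the tool's x, y, z in mm, a list of three; "jaw": the finger opening in mm, from 0 to 85.4. A call has exactly 5 rows; each row shifts and turns the commanded pose from where the row before left it, along the tool's axes as they then stand; what a row does not reach is not made up. A row lasts 1/10 s, in which the tool goes at most 50 mm and 8.59 degrees, less where a joint would pass 70% of its speed; a pose out of reach is approached as far as the arm can. A call with a gripper value outside its range is refused whole. The fingers move at their own pace and stop on an object; "grip_force" is the grip in N (left out, the last holds). Time passes only in rows, so rows that do not move let the fingers close, or fill a call up. It gives the time, the measured TCP pose, the force, the opening and the grip force at its end, in the units of the state.
- get_obs(): the state, without advancing time (a new reading comes with each control period).
- vision.get_image(name): name is "scene" or "top" or "wrist"; returns (picture, depth): 480x640x3 uint8, red, green, blue; 480x640 float32, mm along the optical axis (not along the pixel's ray), 0 where there is no reading.
- vision.camera_info(name): a dict with "fx", "fy", "cx", "cy" (pixels), "pose" (4x4, takes a point from camera to world coordinates). Camera axes: x right, y down, z forward; pixel columns grow to the right and rows downward; lengths in mm; the calibration is good to about 2 mm. The wrist camera is an equidistant fisheye: a pixel r from the principal point sees the ray r / f radians off the axis. A picture is of the moment at which its call begins: read the wrist's pose just before it. camera_info takes no time and is no camera call; for the wrist camera it gives the pose at the moment of the call.
- ticket.close_job(): hands the job in; it is judged then, once.
The state is a dict: "t": time; "joint_positions": joint angles; "dq": joint speeds; "joint_efforts": joint torques, N m; "eef_pos": TCP position; "ee_rot": TCP orientation; "wrist_force": force on the tool from outside, world axes, zero at the start; "moment": the same for the moment, N m; "grip_width": opening from 0.0 (shut) to 1.0 (fully open); "finger_force": force on a finger pad.
Only numpy, scipy, OpenCV 4.12 (cv2) and the standard library are available. Lean on these libraries where they do the work, as an engineer would, in place of code of your own. Each camera call takes 0.05 s, during which the arm holds its last target. There are 200 camera calls.

### The job

The flat metal door plate lying on the wooden desk riser is too thin to pick up. With the fingertips, push it along the riser's top until about a third of its length sticks out past the riser's end on the side where the block of sticky notes lies, and leave it lying there flat and roughly parallel to the raised lip along its far edge. Only push it: do not lift it or let it drop, and do not shift the things around it.

Things in the scene. Friction and masses are not known exactly. Their poses are not given: they have to be found in the camera images.
- riser: Light-coloured plain wooden desk riser, fixed to the desk: a board 150 mm deep (its x) by 280 mm long (its y) on two side panels. Origin on the desk under the board's centre; the flat top is 70 mm above the desk. The ends of the board are at its y = +140 and -140 mm and are open, no stop. A lip 8 mm thick stands 13 mm above the top along the whole far long edge (inner face at x = +67 mm). Its yaw varies.
- door_plate: Pale, blank rectangular aluminium door plate with two screw holes drawn near its short ends, loose, about 0.15 kg, lying flat on the riser's top near the lip, its long side along the riser: 60 mm (its x) by 150 mm (its y) by 6 mm thick. Origin at the centre of its underside. It tips off the riser if half of its length sticks out.
- note_block: Square block of sticky notes, 76 x 76 x 23 mm, loose, on the desk beyond one end of the riser (either end); it marks the end over which the plate shall stick out. Origin at the centre of its underside.
- desk_calculator: Grey calculator, about 132 (its x) x 78 (its y) x 17 mm, loose, lying on the desk beyond the other end of the riser. Origin at the centre of its underside. Leave alone.
- the_eraser: Small eraser, 21 (its x) x 45 (its y) x 12 mm, loose, lying on the riser's top near the robot-side edge, beside the plate. Origin at the centre of its underside. Leave alone.
- memory_stick: Small memory stick, 18 (its x) x 55 (its y) x 8 mm, loose, lying on the riser's top near the robot-side edge, beside the plate. Origin at the centre of its underside. Leave alone.
There are look-alikes about, which are no part of the job. Of the things that look like the note_block, take the one that is farthest from the robot's base at the start.

How it is judged:
By the outcome, as a careful person would: the job done as asked, in the order asked, and still so for the second after the job is handed in, with the robot touching nothing.
It also fails if it takes over 38 s, if anything falls off the work surface, if the arm or the gripper's body presses on something with over 40 N, if the wrist force passes 120 N, or if a joint passes its speed limit or range.

## Working session

There is one attempt and no reset: what is moved stays moved. The work goes in short steps, Python scripts to look and compute and a tool call to move; the robot and the scene stay as the last step left them, time stands still between calls to the robot, and variables do not carry over. Pictures are saved under pics/ and viewed, at most 10 in all, crops included, and the job is handed in when it is done.

Besides the shell and the picture viewer there is one more tool, called after "Emit:" as a command line: name --argument value ..., lists and objects as JSON in quotes. move_arm: Moves the arm, as the interface text tells. Its arguments: {"type":"object","properties":{"targets":{"type":"array"},"grip_force":{"type":"number"}},"required":["targets"]}

```bash
mkdir -p pics; python3 - <<'E'
from station import get_obs, vision
import cv2,numpy as np
o=get_obs();print(o)
for n in("top","scene"):
    im,d=vision.get_image(n);np.savez(f"{n}0.npz",im=im,d=d,**{k:v for k,v in vision.camera_info(n).items()})
    cv2.imwrite(f"pics/{n}0.png",im[:,:,::-1]);print(vision.camera_info(n))
E
```

```text
{'t': 0.0, 'joint_positions': array([-1.23099388e+00,  3.14230541e-01, -4.81347260e-02,  1.21018182e+00,
        1.24436672e-05,  1.57083285e+00]), 'dq': array([ 7.83082509e-04,  7.53745453e-04, -4.07813944e-05,  7.79947689e-04,
        2.01476126e-04,  1.06347362e-03]), 'joint_efforts': array([-2.57918909e-03, -5.39588964e+01,  3.39745474e+01,  1.91167410e-02,
       -2.99132607e-04, -5.48314119e-06]), 'eef_pos': array([ 199.78376741, -565.12345057,  230.40745811]), 'ee_rot': array([-8.63827647e-04,  9.85604184e-01,  1.69066927e-01, -1.41897561e-04]), 'wrist_force': array([ 0.13062392,  0.39501279, -0.01216362]), 'moment': array([ 0.03301367, -0.04385163, -0.0323822 ]), 'finger_force': 0.0, 'grip_width': 1.0014920007900205}
{'fx': 493.94154294543796, 'fy': 493.94154294543796, 'cx': 326.78877895446084, 'cy': 238.98201010468918, 'pose': array([[-2.13815534e-02, -9.92966314e-01,  1.16450539e-01,
         3.31389914e+02],
       [-9.99755128e-01,  2.05713626e-02, -8.15494308e-03,
        -5.78579742e+01],
       [ 5.70203750e-03, -1.16596389e-01, -9.93163012e-01,
         1.03459380e+03],
       [ 0.00000000e+00,  0.00000000e+00,  0.00000000e+00,
         1.00000000e+00]])}
{'fx': 556.2059861416577, 'fy': 556.2059861416577, 'cx': 324.5311045171907, 'cy': 250.74214975318802, 'pose': array([[ 6.96187357e-01, -3.26962456e-01,  6.39076456e-01,
        -4.47307672e+02],
       [-7.17510603e-01, -3.44714397e-01,  6.05268964e-01,
        -9.15597260e+02],
       [ 2.23986282e-02, -8.79924734e-01, -4.74584834e-01,
         7.46940763e+02],
       [ 0.00000000e+00,  0.00000000e+00,  0.00000000e+00,
         1.00000000e+00]])}
```

View pics/top0.png

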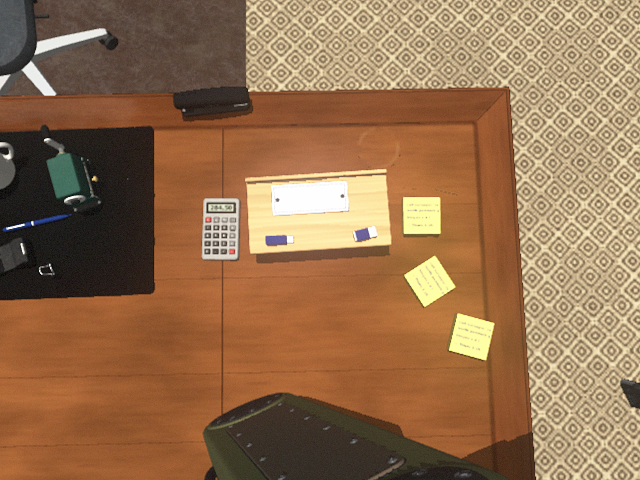

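View pics/scene0.png

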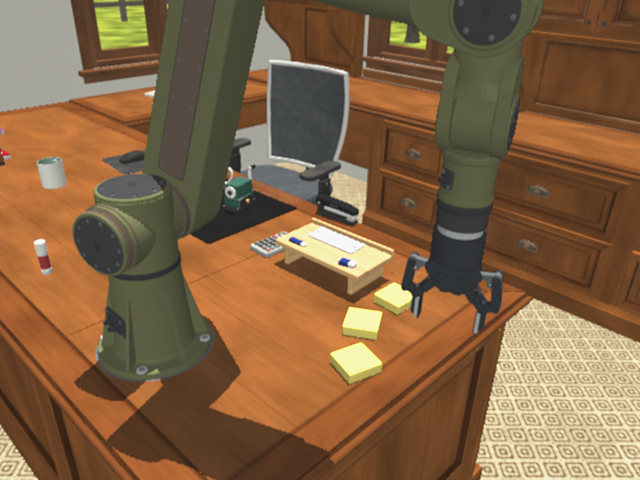

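The top view shows the riser at cols 247–391, rows 171–252, with the lip at the top. The plate is at cols 272–347, rows 181–214. The farthest yellow block, at (421,216), lies off the right end (world -y), so I push towards -y.

```bash
cat > h.py <<'E'
import numpy as np,cv2
def cast(px,z,c):
    px=np.atleast_2d(px).astype(float)
    r=np.c_[(px[:,0]-c['cx'])/c['fx'],(px[:,1]-c['cy'])/c['fy'],np.ones(len(px))]@c['pose'][:3,:3].T
    o=c['pose'][:3,3]; return (o+r*((z-o[2])/r[:,2])[:,None])[:,:2]
def frame(rect):  # long-axis (pointing -y) yaw, centre, size from world points
    b=cv2.boxPoints(rect); e=[b[1]-b[0],b[2]-b[1]]; l=max(e,key=np.linalg.norm)
    l=l/np.linalg.norm(l); l=l if l[1]<0 else -l
    return np.array(rect[0]),l,sorted(rect[1])
def big(m): return max(cv2.findContours(m,cv2.RETR_EXTERNAL,cv2.CHAIN_APPROX_NONE)[0],key=cv2.contourArea)[:,0]
def plate(im,c,roi=(165,225,240,460)):
    h=cv2.cvtColor(im,cv2.COLOR_RGB2HSV);m=((h[...,1]<45)&(h[...,2]>170)).astype(np.uint8)
    k=np.zeros_like(m);k[roi[0]:roi[1],roi[2]:roi[3]]=1
    return frame(cv2.minAreaRect(cast(big(m*k),76,c).astype(np.float32)))
E
python3 - <<'E'
import numpy as np,cv2
from h import *
c=np.load('top0.npz');im=c['im']
h=cv2.cvtColor(im,cv2.COLOR_RGB2HSV)
for p in [(320,230),(330,190),(330,174),(330,178),(420,230),(340,250),(300,110)]: print(p,h[p[1],p[0]],c['d'][p[1],p[0]])
P=plate(im,c);print('plate',P)
# riser top by depth -> height
v,u=np.mgrid[:480,:640];d=c['d']
X=np.stack([(u-c['cx'])/c['fx']*d,(v-c['cy'])/c['fy']*d,d],-1)@c['pose'][:3,:3].T+c['pose'][:3,3]
k=np.zeros((480,640),np.uint8);k[150:270,230:410]=1
m=((X[...,2]>55)&(X[...,2]<95)).astype(np.uint8)*k
R=frame(cv2.minAreaRect(cast(big(m),70,c).astype(np.float32)));print('riser depth',R)
m2=((h[...,0]>12)&(h[...,0]<28)&(h[...,2]>170)&(h[...,1]>40)).astype(np.uint8)*k
R2=frame(cv2.minAreaRect(cast(big(m2),70,c).astype(np.float32)));print('riser col',R2)
for R_ in(R,R2):
    l=R_[1];print('ends s', [ (q) for q in (R_[0]@l-140,R_[0]@l+140)],'plate ends',P[0]@l-75,P[0]@l+75,'yaw',np.degrees(np.arctan2(*l[::1])))
print('heights',np.median(X[225:235,300:340,2]),np.median(X[190:205,300:330,2]))
mb=((h[...,0]>105)&(h[...,0]<130)&(h[...,1]>100)&(h[...,2]>60)).astype(np.uint8)*k
for q in cv2.findContours(mb,0,1)[0]:
    if cv2.contourArea(q)>20: print('blue',cast(q[:,0],80,c).min(0),cast(q[:,0],80,c).max(0))
my=((h[...,0]>22)&(h[...,0]<35)&(h[...,1]>80)&(h[...,2]>150)).astype(np.uint8)
my[:, :395]=0
for q in cv2.findContours(my,0,1)[0]:
    if cv2.contourArea(q)>300: print('note',cast(q[:,0],23,c).mean(0))
E
```

```text
(320, 230) [ 23  83 253] 973.91315
(330, 190) [  0   0 254] 978.027
(330, 174) [ 24  78 255] 975.1886
(330, 178) [ 16 104 240] 988.32733
(420, 230) [ 30  85 254] 1021.36316
(340, 250) [ 11 125 116] 1037.3622
(300, 110) [ 11 158 132] 1069.9268
plate (array([526.69244385, -33.63142395]), array([ 0.04174225, -0.99912846], dtype=float32), [61.018856048583984, 150.7928466796875])
riser depth (array([501.66027832, -49.48561096]), array([ 0.04450023, -0.99900943], dtype=float32), [154.1159210205078, 282.1647644042969])
riser col (array([508.20965576, -68.59077454]), array([-0.01404505, -0.9999014 ], dtype=float32), [181.09030151367188, 328.0937194824219])
ends s [np.float64(-68.23941120691188), np.float64(211.76058879308812)] plate ends -17.9639564693382 132.0360435306618 yaw 177.44948
ends s [np.float64(-78.55381919207429), np.float64(201.4461808079257)] plate ends -48.769315013835296 101.2306849861647 yaw -179.19525
heights 70.53413525259339 76.74123175357016
note [ 246.29739537 -354.73190115]
note [ 359.89933526 -273.17312748]
note [ 496.26425983 -265.70719868]
```

Emit:
move_arm --targets '[{"linear":[0,0,0],"rotation":[0,0,-0.1275],"jaw":20},{"linear":[0,0,0],"rotation":[0,0,-0.1275],"jaw":20},{"linear":[0,0,0],"rotation":[0,0,-0.1275],"jaw":20},{"linear":[0,0,0],"rotation":[0,0,-0.1275],"jaw":20},{"linear":[0,0,0],"rotation":[0,0,-0.1275],"jaw":20}]' --grip_force 40

```text
t: 0.6
eef_pos: [199.9, -565.3, 230.8]
ee_rot: [-0.001, 0.882, 0.472, 0.0]
wrist_force: [0.4, 0.4, -0.8]
grip_width: 0.234
finger_force: 0.0
```

Emit:
move_arm --targets '[{"linear":[0,0,0],"rotation":[0,0,-0.1275],"jaw":20},{"linear":[0,0,0],"rotation":[0,0,-0.1275],"jaw":20},{"linear":[0,0,0],"rotation":[0,0,-0.1275],"jaw":20},{"linear":[0,0,0],"rotation":[0,0,-0.1275],"jaw":20},{"linear":[0,0,0],"rotation":[0,0,-0.1275],"jaw":20}]'

```text
t: 1.1
eef_pos: [199.9, -565.4, 230.8]
ee_rot: [-0.0, 0.689, 0.724, 0.0]
wrist_force: [0.3, 1.2, 1.2]
grip_width: 0.235
finger_force: 0.0
```

Emit:
move_arm --targets '[{"linear":[31,17.5,0],"rotation":[0,0,0],"jaw":20},{"linear":[31,17.5,0],"rotation":[0,0,0],"jaw":20},{"linear":[31,17.5,0],"rotation":[0,0,0],"jaw":20},{"linear":[31,17.5,0],"rotation":[0,0,0],"jaw":20},{"linear":[31,17.5,0],"rotation":[0,0,0],"jaw":20}]'

```text
t: 1.6
eef_pos: [280.8, -405.4, 230.9]
ee_rot: [-0.0, 0.692, 0.722, 0.0]
wrist_force: [1.1, -0.5, 0.6]
grip_width: 0.231
finger_force: 0.0
```

Emit:
move_arm --targets '[{"linear":[31,17.5,0],"rotation":[0,0,0],"jaw":20},{"linear":[31,17.5,0],"rotation":[0,0,0],"jaw":20},{"linear":[31,17.5,0],"rotation":[0,0,0],"jaw":20},{"linear":[31,17.5,0],"rotation":[0,0,0],"jaw":20},{"linear":[31,17.5,0],"rotation":[0,0,0],"jaw":20}]'

```text
t: 2.1
eef_pos: [361.4, -246.8, 231.1]
ee_rot: [-0.0, 0.691, 0.722, -0.0]
wrist_force: [1.4, -0.5, -0.3]
grip_width: 0.235
finger_force: 0.0
```

Emit:
move_arm --targets '[{"linear":[31,17.5,0],"rotation":[0,0,0],"jaw":20},{"linear":[31,17.5,0],"rotation":[0,0,0],"jaw":20},{"linear":[31,17.5,0],"rotation":[0,0,0],"jaw":20},{"linear":[31,17.5,0],"rotation":[0,0,0],"jaw":20},{"linear":[31,17.5,0],"rotation":[0,0,0],"jaw":20}]'

```text
t: 2.6
eef_pos: [442.0, -88.1, 231.1]
ee_rot: [-0.0, 0.691, 0.723, -0.0]
wrist_force: [0.1, -0.3, 0.5]
grip_width: 0.239
finger_force: 0.0
```

Emit:
move_arm --targets '[{"linear":[31,17.5,0],"rotation":[0,0,0],"jaw":20},{"linear":[31,17.5,0],"rotation":[0,0,0],"jaw":20},{"linear":[31,17.5,0],"rotation":[0,0,0],"jaw":20},{"linear":[31,17.5,0],"rotation":[0,0,0],"jaw":20},{"linear":[28,17.5,0],"rotation":[0,0,0],"jaw":20}]'

```text
t: 3.1
eef_pos: [522.7, 67.7, 231.0]
ee_rot: [-0.0, 0.691, 0.723, -0.0]
wrist_force: [0.2, -0.1, 0.1]
grip_width: 0.23
finger_force: 0.0
```

Emit:
move_arm --targets '[{"linear":[0,0,40],"rotation":[0,0,0],"jaw":20},{"linear":[0,0,40],"rotation":[0,0,0],"jaw":20},{"linear":[0,0,35],"rotation":[0,0,0],"jaw":20},{"linear":[0,0,20],"rotation":[0,0,0],"jaw":20},{"linear":[0,0,11],"rotation":[0,0,0],"jaw":20}]'

```text
t: 3.6
eef_pos: [520.6, 65.9, 82.9]
ee_rot: [-0.001, 0.691, 0.723, -0.002]
wrist_force: [-0.8, 0.4, 0.8]
grip_width: 0.23
finger_force: 0.0
```

```bash
python3 - <<'E'
from station import get_obs, vision
import cv2
im,d=vision.get_image("wrist");cv2.imwrite("pics/w1.png",im[:,:,::-1])
E
```

```text
(no output)
```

View pics/w1.png

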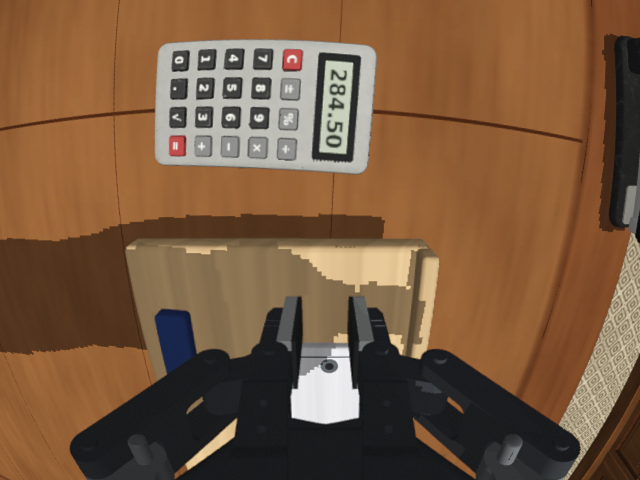

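The wrist view shows the fingertips (about (290,300) and (358,300)) over the board. The plate's end is beyond them, seen between them at (325,345), and the lip is clear at col 425. Next I lower until the fingertips touch.

Emit:
move_arm --targets '[{"linear":[0,0,3],"rotation":[0,0,0],"jaw":20},{"linear":[0,0,3],"rotation":[0,0,0],"jaw":20},{"linear":[0,0,2],"rotation":[0,0,0],"jaw":20},{"linear":[0,0,0],"rotation":[0,0,0],"jaw":20},{"linear":[0,0,0],"rotation":[0,0,0],"jaw":20}]'

```text
t: 4.15
eef_pos: [522.9, 66.2, 77.9]
ee_rot: [0.0, 0.691, 0.722, 0.0]
wrist_force: [-0.1, -1.3, 0.9]
grip_width: 0.237
finger_force: 0.0
```

Emit:
move_arm --targets '[{"linear":[0,0,1],"rotation":[0,0,0],"jaw":20},{"linear":[0,0,1],"rotation":[0,0,0],"jaw":20},{"linear":[0,0,1],"rotation":[0,0,0],"jaw":20},{"linear":[0,0,0],"rotation":[0,0,0],"jaw":20},{"linear":[0,0,0],"rotation":[0,0,0],"jaw":20}]'

```text
t: 4.65
eef_pos: [522.4, 66.1, 74.2]
ee_rot: [-0.0, 0.691, 0.722, -0.0]
wrist_force: [-0.3, -0.3, 0.6]
grip_width: 0.237
finger_force: 0.0
```

Emit:
move_arm --targets '[{"linear":[0,0,1],"rotation":[0,0,0],"jaw":20},{"linear":[0,0,1],"rotation":[0,0,0],"jaw":20},{"linear":[0,0,0],"rotation":[0,0,0],"jaw":20},{"linear":[0,0,0],"rotation":[0,0,0],"jaw":20},{"linear":[0,0,0],"rotation":[0,0,0],"jaw":20}]'

```text
t: 5.15
eef_pos: [522.5, 66.1, 72.3]
ee_rot: [0.0, 0.691, 0.723, 0.0]
wrist_force: [0.1, 0.5, 0.1]
grip_width: 0.232
finger_force: 0.0
```

Emit:
move_arm --targets '[{"linear":[0,0,1],"rotation":[0,0,0],"jaw":20},{"linear":[0,0,0],"rotation":[0,0,0],"jaw":20},{"linear":[0,0,0],"rotation":[0,0,0],"jaw":20},{"linear":[0,0,0],"rotation":[0,0,0],"jaw":20},{"linear":[0,0,0],"rotation":[0,0,0],"jaw":20}]'

```text
t: 5.65
eef_pos: [522.5, 66.1, 71.3]
ee_rot: [0.0, 0.691, 0.722, 0.0]
wrist_force: [0.0, -0.2, 0.3]
grip_width: 0.235
finger_force: 0.0
```

Emit:
move_arm --targets '[{"linear":[0,0,1],"rotation":[0,0,0],"jaw":20},{"linear":[0,0,0],"rotation":[0,0,0],"jaw":20},{"linear":[0,0,0],"rotation":[0,0,0],"jaw":20},{"linear":[0,0,0],"rotation":[0,0,0],"jaw":20},{"linear":[0,0,0],"rotation":[0,0,0],"jaw":20}]'

```text
t: 6.15
eef_pos: [522.5, 66.1, 70.3]
ee_rot: [-0.0, 0.691, 0.722, 0.0]
wrist_force: [0.1, 0.1, -1.0]
grip_width: 0.234
finger_force: 0.0
```

Emit:
move_arm --targets '[{"linear":[0,0,0.5],"rotation":[0,0,0],"jaw":20},{"linear":[0,0,0],"rotation":[0,0,0],"jaw":20},{"linear":[0,0,0.5],"rotation":[0,0,0],"jaw":20},{"linear":[0,0,0],"rotation":[0,0,0],"jaw":20},{"linear":[0,0,0],"rotation":[0,0,0],"jaw":20}]'

```text
t: 6.65
eef_pos: [522.6, 66.1, 70.2]
ee_rot: [0.0, 0.691, 0.723, 0.0]
wrist_force: [-4.0, -0.4, 9.0]
grip_width: 0.238
finger_force: 4.7
```

Emit:
move_arm --targets '[{"linear":[0,0,-1.5],"rotation":[0,0,0],"jaw":20},{"linear":[0,0,-1.3],"rotation":[0,0,0],"jaw":20},{"linear":[-3,0,0],"rotation":[0,0,0],"jaw":20},{"linear":[-3,0,0],"rotation":[0,0,0],"jaw":20},{"linear":[-3,0,0],"rotation":[0,0,0],"jaw":20}]'

```text
t: 7.15
eef_pos: [522.8, 56.8, 71.9]
ee_rot: [-0.0, 0.691, 0.722, -0.0]
wrist_force: [0.4, 0.0, 0.1]
grip_width: 0.239
finger_force: 0.0
```

Emit:
move_arm --targets '[{"linear":[-3,0,0],"rotation":[0,0,0],"jaw":20},{"linear":[-3,0,0],"rotation":[0,0,0],"jaw":20},{"linear":[-3,0,0],"rotation":[0,0,0],"jaw":20},{"linear":[-3,0,0],"rotation":[0,0,0],"jaw":20},{"linear":[-3,0,0],"rotation":[0,0,0],"jaw":20}]'

```text
t: 7.65
eef_pos: [523.5, 41.9, 72.1]
ee_rot: [-0.0, 0.691, 0.723, -0.0]
wrist_force: [-0.3, 1.0, -1.3]
grip_width: 0.234
finger_force: 0.4
```

Emit:
move_arm --targets '[{"linear":[-4,0,0],"rotation":[0,0,0],"jaw":20},{"linear":[-4,0,0],"rotation":[0,0,0],"jaw":20},{"linear":[-4,0,0],"rotation":[0,0,0],"jaw":20},{"linear":[-4,0,0],"rotation":[0,0,0],"jaw":20},{"linear":[-4,0,0],"rotation":[0,0,0],"jaw":20}]'

```text
t: 8.15
eef_pos: [524.4, 21.8, 72.1]
ee_rot: [0.0, 0.691, 0.722, -0.0]
wrist_force: [-0.6, 0.5, -1.0]
grip_width: 0.228
finger_force: 0.4
```

```bash
python3 - <<'E'
from station import get_obs, vision
import cv2
from h import *
im,d=vision.get_image("top");cv2.imwrite("pics/top1.png",cv2.resize(im[130:290,220:460,::-1],None,fx=3,fy=3))
print(get_obs()['eef_pos'],plate(im,vision.camera_info("top")))
E
```

```text
[524.49032441  21.25765764  72.12710855] (array([528.66326904, -76.33615875]), array([ 0.04366729, -0.99904615], dtype=float32), [61.129371643066406, 129.4942626953125])
```

View pics/top1.png

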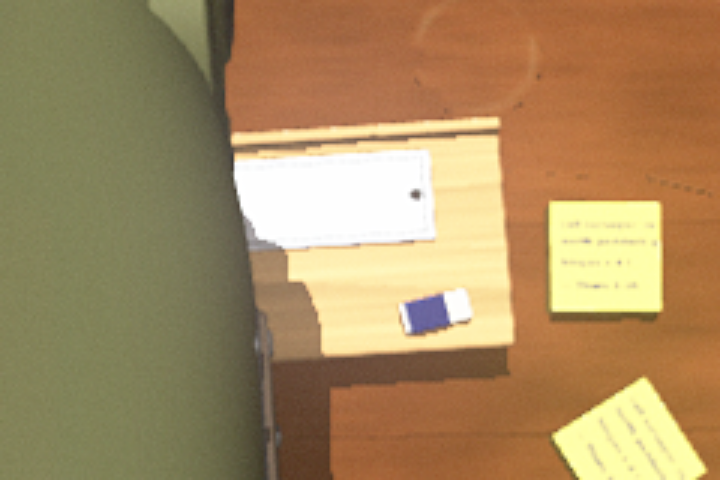

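The plate's front edge is at crop col 433, it lies parallel to the lip, and the eraser is undisturbed. The plate has moved about 32 mm, with about 97 mm to go.

Emit:
move_arm --targets '[{"linear":[-4.5,0,0],"rotation":[0,0,0],"jaw":20},{"linear":[-4.5,0,0],"rotation":[0,0,0],"jaw":20},{"linear":[-4.5,0,0],"rotation":[0,0,0],"jaw":20},{"linear":[-4.5,0,0],"rotation":[0,0,0],"jaw":20},{"linear":[-4.5,0,0],"rotation":[0,0,0],"jaw":20}]'

```text
t: 8.7
eef_pos: [525.5, -0.7, 72.1]
ee_rot: [-0.0, 0.691, 0.722, 0.0]
wrist_force: [-0.4, 1.7, 0.5]
grip_width: 0.232
finger_force: 0.6
```

Emit:
move_arm --targets '[{"linear":[-4.5,0,0],"rotation":[0,0,0],"jaw":20},{"linear":[-4.5,0,0],"rotation":[0,0,0],"jaw":20},{"linear":[-4.5,0,0],"rotation":[0,0,0],"jaw":20},{"linear":[-4.5,0,0],"rotation":[0,0,0],"jaw":20},{"linear":[-4.5,0,0],"rotation":[0,0,0],"jaw":20}]'

```text
t: 9.2
eef_pos: [526.4, -23.1, 72.1]
ee_rot: [-0.0, 0.691, 0.723, 0.0]
wrist_force: [0.9, 1.6, 0.6]
grip_width: 0.23
finger_force: 0.7
```

Emit:
move_arm --targets '[{"linear":[-4,0,0],"rotation":[0,0,0],"jaw":20},{"linear":[-4,0,0],"rotation":[0,0,0],"jaw":20},{"linear":[-4,0,0],"rotation":[0,0,0],"jaw":20},{"linear":[-4,0,0],"rotation":[0,0,0],"jaw":20},{"linear":[-4,0,0],"rotation":[0,0,0],"jaw":20}]'

```text
t: 9.7
eef_pos: [527.3, -43.1, 72.1]
ee_rot: [-0.0, 0.691, 0.723, 0.0]
wrist_force: [-0.3, 1.2, 0.8]
grip_width: 0.235
finger_force: 0.7
```

Emit:
move_arm --targets '[{"linear":[-4,0,0],"rotation":[0,0,0],"jaw":20},{"linear":[-4,0,0],"rotation":[0,0,0],"jaw":20},{"linear":[-4,0,0],"rotation":[0,0,0],"jaw":20},{"linear":[-3,0,0],"rotation":[0,0,0],"jaw":20},{"linear":[-2,0,0],"rotation":[0,0,0],"jaw":20}]'

```text
t: 10.2
eef_pos: [528.0, -60.1, 72.1]
ee_rot: [-0.0, 0.691, 0.722, 0.0]
wrist_force: [-0.5, 1.1, 1.1]
grip_width: 0.236
finger_force: 0.8
```

```bash
python3 - <<'E'
from station import get_obs, vision
import cv2
from h import *
im,d=vision.get_image("top");cv2.imwrite("pics/top2.png",cv2.resize(im[130:290,220:460,::-1],None,fx=3,fy=3))
c=vision.camera_info("top");p,l,s=plate(im,c)
R=np.array([.0445,-.999]);print(get_obs()['eef_pos'],p,l,s,'front s',p@R+s[1]/2)
E
```

```text
[528.08618115 -60.27697204  72.1238711 ] [ 533.73297119 -190.99212646] [ 0.0535409 -0.9985657] [61.36182403564453, 63.70166015625] front s 246.40308163452147
```

View pics/top2.png

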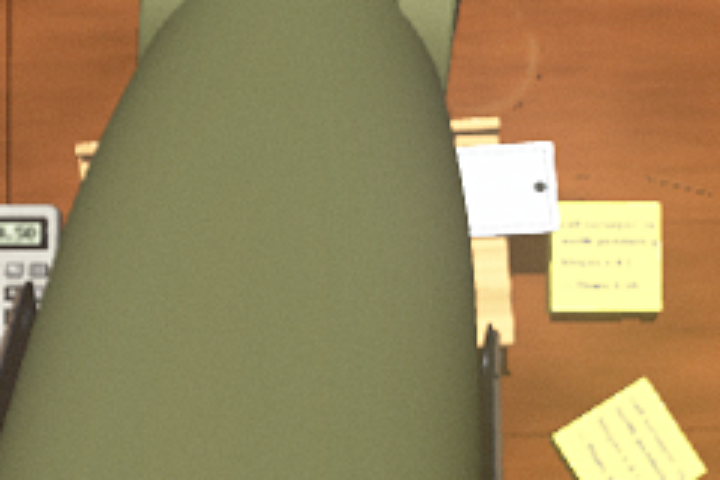

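The plate's front edge is at crop col 555 and the riser's end at about col 503, so about 34 mm sticks out. Another 15 mm is needed.

Emit:
move_arm --targets '[{"linear":[-3,0,0],"rotation":[0,0,0],"jaw":20},{"linear":[-4,0,0],"rotation":[0,0,0],"jaw":20},{"linear":[-4,0,0],"rotation":[0,0,0],"jaw":20},{"linear":[-3,0,0],"rotation":[0,0,0],"jaw":20},{"linear":[-1,0,0],"rotation":[0,0,0],"jaw":20}]'

```text
t: 10.75
eef_pos: [528.7, -75.2, 72.1]
ee_rot: [0.0, 0.692, 0.722, -0.0]
wrist_force: [0.3, 1.5, 1.0]
grip_width: 0.235
finger_force: 0.7
```

Emit:
move_arm --targets '[{"linear":[3,0,0],"rotation":[0,0,0],"jaw":20},{"linear":[6,0,0],"rotation":[0,0,0],"jaw":20},{"linear":[6,0,-5],"rotation":[0,0,0],"jaw":20},{"linear":[0,0,-25],"rotation":[0,0,0],"jaw":20},{"linear":[0,0,-40],"rotation":[0,0,0],"jaw":20}]'

```text
t: 11.25
eef_pos: [525.8, -58.8, 140.9]
ee_rot: [-0.002, 0.691, 0.723, -0.002]
wrist_force: [1.0, 0.4, -0.0]
grip_width: 0.235
finger_force: 0.0
```

Emit:
move_arm --targets '[{"linear":[10,-10,-40],"rotation":[0,0,0],"jaw":20},{"linear":[40,-20,-20],"rotation":[0,0,0],"jaw":20},{"linear":[45,-10,0],"rotation":[0,0,0],"jaw":20},{"linear":[45,-10,0],"rotation":[0,0,0],"jaw":20},{"linear":[45,-10,0],"rotation":[0,0,0],"jaw":20}]'

```text
t: 11.75
eef_pos: [459.3, 124.3, 203.0]
ee_rot: [0.0, 0.691, 0.722, 0.001]
wrist_force: [1.0, 0.6, -0.3]
grip_width: 0.237
finger_force: 0.0
```

Emit:
move_arm --targets '[{"linear":[45,-10,0],"rotation":[0,0,0],"jaw":20},{"linear":[45,-10,0],"rotation":[0,0,0],"jaw":20},{"linear":[30,-10,0],"rotation":[0,0,0],"jaw":20},{"linear":[0,0,0],"rotation":[0,0,0],"jaw":20},{"linear":[0,0,0],"rotation":[0,0,0],"jaw":20}]'

```text
t: 12.25
eef_pos: [424.2, 241.6, 202.3]
ee_rot: [0.0, 0.691, 0.723, -0.0]
wrist_force: [0.2, -1.1, 0.4]
grip_width: 0.236
finger_force: 0.0
```

```bash
python3 - <<'E'
from station import get_obs, vision
import cv2
from h import *
im,d=vision.get_image("top");cv2.imwrite("pics/top3.png",cv2.resize(im[130:290,190:460,::-1],None,fx=2.9,fy=2.9))
c=vision.camera_info("top");p,l,s=plate(im,c)
R=np.array([.0445,-.999]);print(get_obs()['eef_pos'],p,l,s,'front s',p@R+s[1]/2)
E
```

```text
[424.56728445 240.84708685 202.28411429] [ 532.43408203 -162.77563477] [ 0.0416906  -0.99913055] [61.18564987182617, 150.82156372070312] front s 261.71695764160154
```

View pics/top3.png

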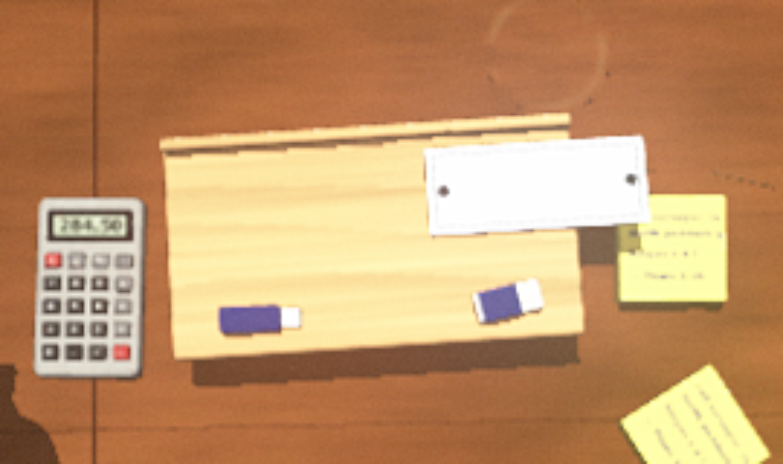

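The picture shows the plate flat and parallel to the lip, from crop col 427 to 647. The riser's end is at about col 573, so about 50 mm (a third) sticks out. Nothing else has moved.

```bash
python3 -c "
from station import ticket;print(ticket.close_job())"
```

```text
the job is handed in; nothing more can be done
None
```

The plate now lies flat and parallel to the lip, with about 50 mm (a third of its length) past the riser's end on the note-block side; nothing else moved and the job is handed in.

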